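Free a seized vial cap with a ratchet clamp

ROBOT

A 6-joint arm with a two-finger parallel gripper is mounted at the origin on a cart in front of the work surface, level with it; the furniture and walls round the work are solid. World frame = base frame: x ahead of the robot, y to its left, z up, the work surface at z = 0. Lengths are in mm, angles in rad, forces in N, time in s.
With the tool pointing down it reaches from about 350 to 875 mm from the base axis. Payload 4.2 kg.
Tool frame: the origin (TCP) lies at the very end of the fingers, on their centre line; the grasp point (between the pads) lies 19 mm behind it; z points along the fingers, y is the line along which they close (so a half turn about z gives the same grasp; the last joint's range is limited). The gripper opens to 85 mm and grips with 20 to 120 N. Pads are 22 mm wide; open, the fingers measure 114 mm over their backs; the gripper's body (76 mm by 85 mm) begins 54 mm behind the grasp point. The pads swing forward as they close: fully open they stand 13 mm farther back than shut.
Start: joints at [-1.053, 0.385, 0.008, 0, -1.194, -0.259], TCP at [159.967, -604.16, 231.312] pointing down, gripper open.
Joint ranges: [-3.14, 3.14], [-1.21, 2.06], [-1.07, 1.41], [-3.16, 2.05], [-2.99, -0.16], [-3.1, 3.1]. Speed limits (rad/s): [2.79, 2.79, 3.14, 3.14, 3.14, 3.14].

INTERFACE

Orientations are given as a unit quaternion [x, y, z, w].
In Python, from bench import read_state, get_image, camera_model, job_done gives the robot as it stands.
- The arm moves only by the shell command python3 -m handwheel 'ROWS'. ROWS is JSON, a list of rows, each a list of 7 numbers: the shift along the tool's x, y, z in m, then the turn, a rotation vector about the tool's x, y, z in rad, then the gripper's target within -1 to 1 (fully open at 1, half-way at 0, shut at -1). In form: [[dx, dy, dz, wx, wy, wz, jaw], ...]. A call has 1 to 10 rows; each row is the pose to reach, as a shift and turn from the pose commanded when the call began, along the tool's axes at that moment; what a row does not reach only later rows make up. A row lasts 1/8 s, in which the tool goes at most 62.5 mm and 10.7 degrees, less where a joint would pass 70% of its speed; a pose out of reach is approached as far as the arm can. A call with a gripper value outside its range is refused whole. The fingers move at their own pace and stop on an object; the grip force is fixed at half the most. Time passes only in rows, so rows that repeat a pose let the fingers close. It gives the time, the measured TCP pose, the force, the opening and the grip force at its end, in the units of the state.
- read_state(): the state, without advancing time (a new reading comes with each control period).
- get_image(name): name is "scene" or "top" or "wrist"; returns (picture, depth): 420x560x3 uint8, blue, green, red; 420x560 float32, mm along the optical axis (not along the pixel's ray), 0 where there is no reading.
- camera_model(name): a dict with "K" (3x3 intrinsics, pixels), "rvec" (rotation vector, rad) and "tvec" (3), from world to camera coordinates, as OpenCV has them; the wrist camera has in their place "hand_eye" (4x4, takes a point from camera to tool coordinates, whose origin is the TCP and whose axes are the flange's). Camera axes: x right, y down, z forward; pixel columns grow to the right and rows downward; lengths in mm; the calibration is good to about 2 mm. A picture is of the moment at which its call begins: read the wrist's pose just before it. camera_model takes no time and is no camera call.
- job_done(): hands the job in; it is judged then, once.
The state is a dict: "clock": time; "joints": joint angles; "joint_vel": joint speeds; "joint_efforts": joint torques, N m; "position": TCP position; "ee_rot": TCP orientation; "contact_force": force on the tool from outside, world axes, zero at the start; "wrist_torque": the same for the moment, N m; "gripper_width": finger opening in mm; "grasp_force": force on a finger pad.
Only numpy, scipy, OpenCV 4.12 (cv2) and the standard library are available. Lean on these libraries where they do the work, as an engineer would, in place of code of your own. Each camera call takes 0.05 s, during which the arm holds its last target. There are 200 camera calls.

TASK

The amber vial standing between the open jaws of the ratchet clamp has a seized cap that must be loosened before it goes to the autoclave. Squeeze the clamp's two finger rings together until the ratchet holds the vial tight by itself, turn its cap about a quarter turn anticlockwise (seen from above) while it is held, then press the yellow-banded ring straight down so that the ratchet teeth part and swing the handles wide open again. Finally stand the vial upright on the floor of the tray beside the two finished vials, without tipping any of the three vials or pushing the finished vials, the beaker or the blue rack out of place.

Things in the scene. Friction and masses are not known exactly. Their poses are not given: they have to be found in the camera images.
- clamp: Ratchet clamp: steel scissor handles like a large hemostat, lying level 48 mm above the bench, held by the pivot on a post of a fixed grey stand. Origin: on the bench under the pivot; x points to the jaws, y left, z up. Base plate (top at 12 mm) spans x -34..94, y -48..48 mm; the finger rings (x = -105 mm) hang clear of it. Both handles move together, mirrored about the x axis.
- ratchet (a point): The ratchet between the shanks, at clamp x = -75 mm, on its axis: three teeth under an arm of the left handle, one upward tooth on an arm of the right. Squeezing the rings takes up to about 15 N each and clicks over the teeth, which then hold. No opening spring: when the teeth part the squeezed rubber throws the handles partly open; from there they stay as left and swing with under 1 N.
- ring_left (a point): Centre of the left finger ring (clamp's +y side): steel, 27 mm long (along x), 20 mm wide, 6 mm thick (45 to 51 mm above the bench). It does not give when pressed down. The outer sides of the two rings are 68 mm apart with the clamp wide open, about 47 mm when held on the last tooth (gap between the rings then 7 mm), about 42 mm at the end stop.
- ring_right (a point): Centre of the right finger ring (clamp's -y side), same shape, with a yellow band round its shank. It springs downwards: about 4 mm down (some 5 N) the ratchet teeth part, and it stops 7 mm down (some 8 N). When let go it springs up and the teeth catch again if the handles are still closed, so swing it outward while it is held down.
- handle_right (a joint): Closing angle of each handle (rad). 0: wide open, 3.9 mm play between each jaw pad and the vial; 0.07: pads touch the vial. The ratchet's three teeth hold at about 0.070 (loose), 0.084 (tight) and 0.098 (last tooth, tightest); squeeze about 0.01 past a tooth and let go for it to catch. End stop 0.12.
- vial_spot (a point): Centre of the black rubber spot on the base plate where the vial stands, 13 mm above the bench, at clamp x = 55 mm. The jaws close on the vial from clamp +y and -y here with V-shaped black rubber pads 10 mm high (43 to 53 mm above the bench); the steel jaws end at clamp x = 67 mm.
- vial: Amber glass vial with a white paper band and white ribbed screw cap, about 55 g, loose. Origin: centre of its underside, z up. Glass 22 mm diameter up to 56 mm; cap 22 mm diameter from 62 to 80 mm above the underside. Starts on the vial spot between the open jaws.
- vial_cap (a joint): Turn of the vial's cap on its glass (rad): 0 is tight, grows anticlockwise seen from above; a quarter turn is 1.57. A red line on the cap's top shows the turn. It takes about 0.06 N m, far more than the loose vial would resist. The cap does not rise as it turns.
- tray: Shallow beige tray, fixed, 100 mm (x) by 150 mm (y), walls 22 mm high and 2 mm thick, floor 2 mm above the bench. Origin: centre of its underside. The finished vials stand near its +y end (y about +50 mm); the rest is free.
- done_1: Finished vial in the tray, the same shape and look as the vial, loose. Origin: centre of its underside.
- done_2: Second finished vial in the tray, the same shape and look, loose. Origin: centre of its underside.
- beaker: Small glass beaker, 50 mm diameter, 68 mm high, behind the clamp. Origin: centre of its underside.
- blue_rack: Blue moulded tube rack, 56 x 84 x 39 mm, to the right. Origin: centre of its underside.

How it is judged:
By the outcome, as a careful person would: the job done as asked, in the order asked, and still so for the second after the job is handed in, with the robot touching nothing.
It also fails if it takes over 72 s, if anything falls off the work surface, if the arm or the gripper's body presses on something with over 40 N, if the wrist force passes 120 N, or if a joint passes its speed limit or range.

## Working session

There is one attempt and no reset: what is moved stays moved. The work goes in short steps, Python scripts to look and compute and a shell command to move; the robot and the scene stay as the last step left them, time stands still between calls to the robot, and variables do not carry over. Pictures are saved under pics/ and viewed, at most 14 in all, crops included, and the job is handed in when it is done.

```bash
mkdir -p pics; ls; python3 - <<'E'
from bench import *
import cv2
s=read_state();print(s)
for n in("scene","top"):
    im,d=get_image(n);cv2.imwrite(f"pics/{n}0.png",im);print(n,camera_model(n))
import numpy as np
im,d=get_image("top");np.savez("/tmp/top.npz",im=im,d=d)
im,d=get_image("scene");np.savez("/tmp/scene.npz",im=im,d=d)
print(camera_model("wrist"))
E
```

```text
pics
{'clock': 0.0, 'joints': array([-1.05340276e+00,  3.85586633e-01,  6.62052290e-03, -5.23225149e-04,
       -1.19398186e+00, -2.58615256e-01]), 'joint_vel': array([ 1.14811363e-03, -1.04550177e-03, -2.32129039e-04, -7.41407531e-05,
       -7.94240605e-05, -1.36074185e-03]), 'joint_efforts': array([ 5.41799072e-04, -3.92290592e+01,  1.88405836e+01,  4.18636858e+00,
       -4.60549607e-03,  6.42884572e-06]), 'position': array([ 159.82276144, -603.61692243,  230.19774927]), 'ee_rot': array([-1.28932631e-01,  9.91652742e-01,  1.08784576e-03, -1.81948073e-04]), 'contact_force': array([-0.10032902, -0.12911812, -0.2927681 ]), 'wrist_torque': array([-0.00140813, -0.01301989, -0.03347106]), 'grasp_force': 0.0, 'gripper_width': 85.52184954275396}
scene {'K': array([[520.99727453,   0.        , 283.8788064 ],
       [  0.        , 520.99727453, 208.71546139],
       [  0.        ,   0.        ,   1.        ]]), 'rvec': array([ 1.08954108, -2.08663878,  1.22187641]), 'tvec': array([331.54665126, 281.4484168 , 867.46243026])}
top {'K': array([[426.52759061,   0.        , 285.7790381 ],
       [  0.        , 426.52759061, 205.03938934],
       [  0.        ,   0.        ,   1.        ]]), 'rvec': array([ 2.18528366, -2.2056545 ,  0.07542268]), 'tvec': array([   7.34647793,  608.7838327 , 1032.07862344])}
{'K': array([[357.60907078,   0.        , 273.2092273 ],
       [  0.        , 357.60907078, 208.18067246],
       [  0.        ,   0.        ,   1.        ]]), 'hand_eye': array([[-1.32814801e-03, -9.55499497e-01, -2.94989740e-01,
         7.61307599e+01],
       [ 9.99996589e-01, -1.93245507e-03,  1.75706574e-03,
        -9.39987295e-01],
       [-2.24892985e-03, -2.94986400e-01,  9.55498805e-01,
        -1.43258645e+02],
       [ 0.00000000e+00,  0.00000000e+00,  0.00000000e+00,
         1.00000000e+00]])}
```

View pics/scene0.png

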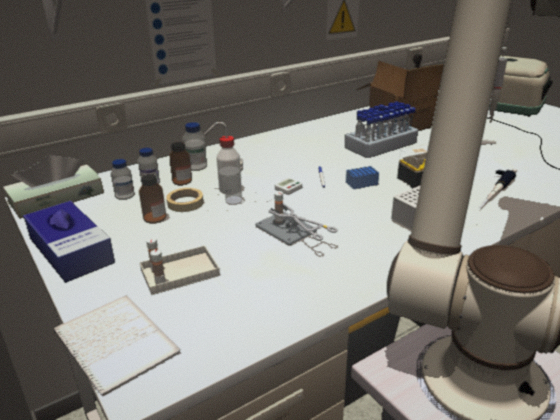

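View pics/top0.png

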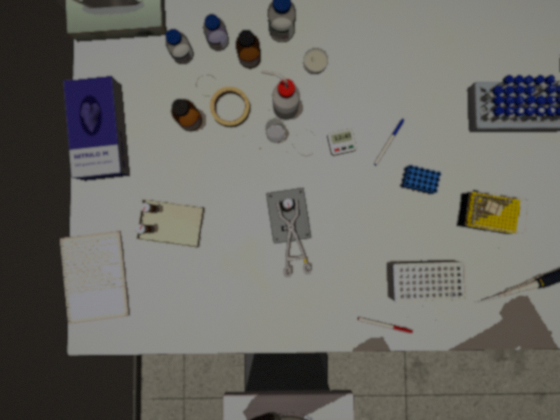

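The scene view shows the clamp in mid-bench with its jaws away from the robot. The top view shows the cap at about (288,203), the left ring at (289,267), the yellow-banded ring at (308,266), the tray at (170,223) and the finished vials at (152,207) and (147,228). Next I measure these through depth.

```bash
cat > h.py <<'E'
import numpy as np,cv2
from bench import *
from scipy.spatial.transform import Rotation as R
def cloud(name,d,pose=None):
    m=camera_model(name);K=m["K"];v,u=np.mgrid[:d.shape[0],:d.shape[1]]
    P=np.stack([(u-K[0,2])/K[0,0]*d,(v-K[1,2])/K[1,1]*d,d],-1)
    if name=="wrist":
        H=m["hand_eye"];P=P@H[:3,:3].T+H[:3,3]
        return P@R.from_quat(pose["ee_rot"]).as_matrix().T+pose["position"]
    return (P-m["tvec"])@cv2.Rodrigues(m["rvec"])[0]
def ray(name,uv,z,pose=None):
    m=camera_model(name);K=m["K"];c=np.array([(uv[0]-K[0,2])/K[0,0],(uv[1]-K[1,2])/K[1,1],1.])
    if name=="wrist":
        H=m["hand_eye"];Rw=R.from_quat(pose["ee_rot"]).as_matrix()
        o=Rw@H[:3,3]+pose["position"];dr=Rw@H[:3,:3]@c
    else:
        Rm=cv2.Rodrigues(m["rvec"])[0];o=-Rm.T@m["tvec"];dr=Rm.T@c
    return o+dr*(z-o[2])/dr[2]
E
python3 - <<'E'
from h import *
z=np.load("/tmp/top.npz");im,d=z["im"],z["d"];P=cloud("top",d)
def box(n,u0,u1,v0,v1,z0,z1):
    q=P[v0:v1,u0:u1].reshape(-1,3);q=q[(q[:,2]>z0)&(q[:,2]<z1)]
    print(n,len(q),q.mean(0).round(1) if len(q) else'',q.min(0).round() if len(q) else'',q.max(0).round() if len(q) else'')
box("bench",230,260,180,200,-20,20)
box("cap",275,300,190,215,80,110)
box("d1",140,165,198,217,70,95);box("d2",135,160,217,238,70,95)
box("rings",275,325,255,280,35,65);box("ringL",275,299,258,280,35,65);box("ringR",300,325,255,280,35,65)
box("tray",130,210,195,250,12,35)
box("base",262,315,184,245,5,22);box("beaker",260,292,115,145,30,90);box("rack",395,445,160,200,25,50)
for n,uv,h in(("cap",(288,203),93),("L",(289,268),51),("R",(308,266),51)):print(n,ray("top",uv,h).round(1))
a=cv2.resize(im[180:285,255:335],None,fx=5,fy=5,interpolation=cv2.INTER_CUBIC)
s=np.load("/tmp/scene.npz")["im"];b=cv2.resize(s[175:280,240:350],None,fx=4,fy=5)[:, :440]
cv2.imwrite("pics/crop.png",np.clip(a*1.6,0,255).astype('uint8')[:525,:])
E
```

```text
bench 600 [ 6.499e+02  1.047e+02 -5.000e-01] [625.  68.  -6.] [674. 142.   5.]
cap 74 [ 6.081e+02 -6.000e-01  9.180e+01] [598. -12.  80.] [618.   9.  96.]
d1 85 [602.5 326.8  80.5] [592. 317.  72.] [613. 339.  88.]
d2 82 [553.2 337.4  80.8] [544. 328.  71.] [564. 350.  85.]
rings 209 [463.7 -21.1  50. ] [436. -54.  43.] [488.  10.  56.]
ringL 103 [461.   -2.4  50.6] [436. -26.  43.] [481.  10.  56.]
ringR 94 [464.1 -42.7  49.4] [443. -54.  43.] [488. -31.  54.]
tray 288 [567.2 294.2  20.8] [508. 208.  12.] [627. 370.  35.]
base 1550 [584.3  -3.2  11.2] [516. -62.   5.] [660.  51.  20.]
beaker 221 [797.8  23.4  52.5] [765. -13.  30.] [829.  52.  71.]
rack 569 [ 668.3 -330.1   34.9] [ 634. -375.   25.] [ 703. -285.   42.]
cap [609.   -2.7  93. ]
L [457.7  -4.2  51. ]
R [461.9 -49.2  51. ]
```

View pics/crop.png

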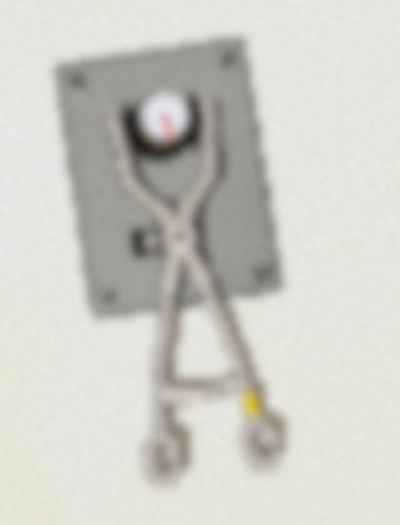

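The crop shows the cap at (287.6,203.4) in full-image pixels, the pivot at (290.6,227.6), and the rings at (288,271) and (307.8,267.6, yellow). The clamp yaw is about 8.5°. I'll move above it and measure with the wrist camera.

```bash
python3 -m handwheel '[[-0.478,0.478,0,0,0,0.105,1],[-0.478,0.478,0,0,0,0.105,1],[-0.478,0.478,0,0,0,0.105,1],[-0.478,0.478,0,0,0,0.105,1],[-0.478,0.478,0,0,0,0.105,1],[-0.478,0.478,0,0,0,0.105,1],[-0.478,0.478,0,0,0,0.105,1],[-0.478,0.478,0,0,0,0.105,1],[-0.478,0.478,0,0,0,0.105,1],[-0.478,0.478,0,0,0,0.105,1]]'; python3 -m handwheel '[[0,0,0,0,0,0,1],[0,0,0,0,0,0,1],[0,0,0,0,0,0,1]]'
python3 - <<'E'
from h import *
s=read_state();im,d=get_image("wrist");np.savez("/tmp/w.npz",im=im,d=d)
cv2.imwrite("pics/w1.png",cv2.convertScaleAbs(im,alpha=1.4));print(s)
import pickle;pickle.dump(s,open("/tmp/w.pkl","wb"))
E
```

```text
clock: 1.45
position: [474.7, -61.8, 231.6]
ee_rot: [-0.077, 0.997, 0.0, 0.0]
contact_force: [0.7, -1.0, 0.6]
gripper_width: 85.5
grasp_force: 0.0
clock: 1.82
position: [473.4, -64.8, 231.3]
ee_rot: [-0.076, 0.997, -0.0, -0.0]
contact_force: [-0.2, 0.6, -0.2]
gripper_width: 85.4
grasp_force: 0.0
{'clock': 1.825, 'joints': array([ 2.04979247e-01,  1.32571548e-01, -3.38904971e-01, -2.69266973e-05,
       -1.09970056e+00, -1.62356103e+00]), 'joint_vel': array([-8.01116712e-03, -2.49620167e-04,  3.07413201e-03,  2.22989107e-04,
       -9.97522202e-04, -1.85969207e-05]), 'joint_efforts': array([ 3.37591292e-01, -2.50057268e+01,  1.81093830e+01,  4.00742099e+00,
        5.82914305e-03,  1.31200904e-03]), 'position': array([473.43386352, -64.78311038, 231.25684339]), 'ee_rot': array([-7.60277249e-02,  9.97105686e-01, -1.25701799e-05, -1.90339486e-04]), 'contact_force': array([-0.21618057,  0.59752908, -0.23680383]), 'wrist_torque': array([-0.04065543, -0.01298262,  0.00011311]), 'grasp_force': 0.0, 'gripper_width': 85.44071940698484}
```

View pics/w1.png

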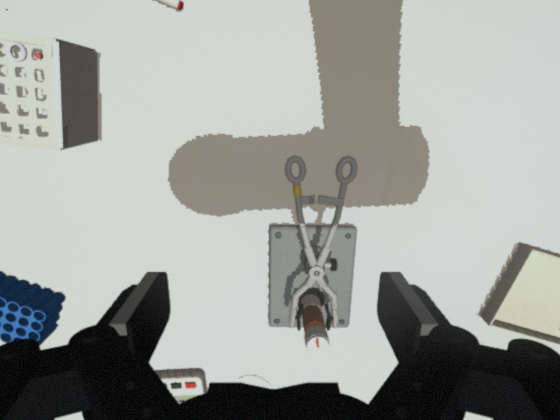

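The wrist view shows the yellow ring at (295,169), the left ring at (346,169), the pivot at (317,272) and the cap top at about (316,342). The base plate's corners are near (269,225), (356,225), (353,327) and (268,327), and the tray is at the right edge.

```bash
python3 - <<'E'
from h import *
import pickle
s=pickle.load(open("/tmp/w.pkl","rb"));z=np.load("/tmp/w.npz");im,d=z["im"],z["d"]
P=cloud("wrist",d,s)
g=lambda uv,h:ray("wrist",uv,h,s).round(1)
L=g((346,169),51);Rr=g((295,169),51);pv=g((317,272),52);cap=g((316,342),93)
print("L",L,"R",Rr,"piv",pv,"cap",cap)
c=[g(u,12) for u in((269,225),(356,225),(353,327),(268,327))];print(c)
# top faces of the rings through depth
q=P[150:190,280:365].reshape(-1,3);q=q[(q[:,2]>40)&(q[:,2]<60)]
print("rings cloud",q.mean(0).round(1),np.percentile(q,[5,50,95],axis=0).round(1))
A=q[q[:,1]>(L[1]+Rr[1])/2];B=q[q[:,1]<(L[1]+Rr[1])/2]
for X in(A,B):print((X.min(0)/2+X.max(0)/2).round(1),X.mean(0).round(1))
q=P[320:360,300:335].reshape(-1,3);q=q[q[:,2]>87];print("cap",len(q),((q.min(0)+q.max(0))/2).round(1),q.min(0).round(),q.max(0).round())
m=(L+Rr)/2
for a,b in((m,pv),(m,cap),(Rr,L),(c[0],c[3]),(c[1],c[2]),(c[0],c[1])):
    v=b-a;print("yaw",np.degrees(np.arctan2(v[1],v[0])).round(2),np.hypot(v[0],v[1]).round(1))
E
```

```text
L [449.8  -1.3  51. ] R [456.8 -47.5  51. ] piv [556.   -8.4  52. ] cap [607.1  -4.6  93. ]
[array([528.2, -61.4,  12. ]), array([514.2,  31.3,  12. ]), array([640. ,  55.6,  12. ]), array([655. , -43.7,  12. ])]
rings cloud [455.5 -23.9  51.2] [[441.2 -54.5  49.4]
 [455.2 -37.5  51.2]
 [470.4   5.9  52.7]]
[453.5  -0.6  50.3] [452.1  -0.8  51.2]
[460.7 -47.3  50.2] [459.  -46.9  51.2]
cap 454 [510.  -34.2 230.8] [398. -77.  87.] [622.   9. 375.]
yaw 8.86 103.9
yaw 7.34 155.1
yaw 98.62 46.7
yaw 7.95 128.0
yaw 10.93 128.1
yaw 98.59 93.8
```

```bash
python3 -m handwheel '[[0.011,0.043,0,0,0,0,1],[0.011,0.043,0.04,0,0,0,1],[0.011,0.043,0.08,0,0,0,1],[0.011,0.043,0.12,0,0,0,1],[0.011,0.043,0.16,0,0,0,1],[0.011,0.043,0.185,0,0,0,1],[0.011,0.043,0.2,0,0,0,1],[0.011,0.043,0.209,0,0,0,1],[0.011,0.043,0.209,0,0,0,1],[0.011,0.043,0.209,0,0,0,1]]'
python3 - <<'E'
from h import *
s=read_state();im,d=get_image("wrist");cv2.imwrite("pics/w2.png",cv2.convertScaleAbs(im,alpha=1.4));print(s["position"],s["contact_force"])
E
```

```text
clock: 3.12
position: [457.2, -23.1, 23.0]
ee_rot: [-0.077, 0.997, 0.0, 0.001]
contact_force: [1.1, 0.2, 0.2]
gripper_width: 85.6
grasp_force: 0.0
[457.18104126 -23.11547959  23.00041995] [1.05503699 0.2076602  0.15293832]
```

View pics/w2.png

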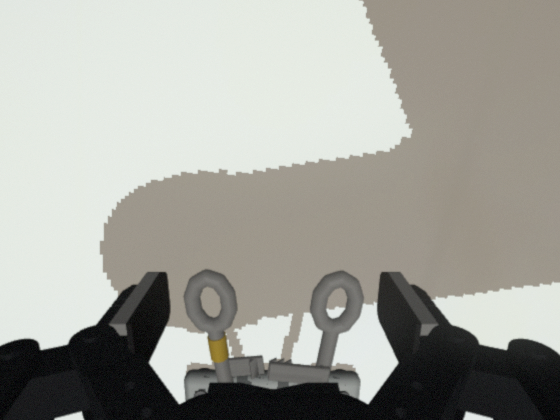

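The picture shows both rings (211,300) and (337,300) centred between the open pads. I'll squeeze.

```bash
python3 -m handwheel '[[0,0,0,0,0,0,0.5],[0,0,0,0,0,0,0.3],[0,0,0,0,0,0,0.2],[0,0,0,0,0,0,0.1],[0,0,0,0,0,0,0.03],[0,0,0,0,0,0,0.03],[0,0,0,0,0,0,0.03],[0,0,0,0,0,0,0.03]]'
```

```text
clock: 4.18
position: [455.7, -23.2, 22.2]
ee_rot: [-0.077, 0.997, -0.0, -0.001]
contact_force: [-3.5, -1.1, 5.4]
gripper_width: 44.2
grasp_force: 6.7
```

```bash
python3 -m handwheel '[[0,0,-0.001,0,0,0,0.02],[0,0,-0.002,0,0,0,0.02],[0,0,-0.002,0,0,0,0.02]]';python3 -m handwheel '[[0,0,0,0,0,0,0.1],[0,0,0,0,0,0,0.1],[0,0,0,0,0,0,0.1]]'
```

```text
clock: 4.55
position: [455.7, -23.2, 23.6]
ee_rot: [-0.076, 0.997, -0.0, -0.001]
contact_force: [-2.2, -0.5, -4.6]
gripper_width: 43.7
grasp_force: 6.9
clock: 4.92
position: [457.8, -22.7, 24.8]
ee_rot: [-0.077, 0.997, 0.0, 0.001]
contact_force: [-0.1, 0.0, 0.1]
gripper_width: 46.9
grasp_force: 0.0
```

```bash
python3 -m handwheel '[[0,0,0,0,0,0,0.4],[0,0,0,0,0,0,1],[0,0,0,0,0,0,1],[0,0,0,0,0,0,1],[0,0,0,0,0,0,1],[0,0,0,0,0,0,1]]'
python3 - <<'E'
from h import *
s=read_state();im,d=get_image("wrist");cv2.imwrite("pics/w3.png",cv2.convertScaleAbs(im,alpha=1.4));print(s["position"],s["contact_force"])
P=cloud("wrist",d,s);q=P[262:340,170:380].reshape(-1,3);q=q[(q[:,2]>42)&(q[:,2]<56)]
Q=(q-[457,-23.5,0])@R.from_euler("z",8.6,degrees=True).as_matrix()
y=Q[:,1];print(y.min(),y.max(),"gap",y[y<0].max(),y[y>0].min())
E
```

```text
clock: 5.68
position: [456.6, -23.0, 24.3]
ee_rot: [-0.077, 0.997, -0.0, -0.0]
contact_force: [0.5, -0.2, 0.0]
gripper_width: 85.7
grasp_force: 0.0
[456.64770183 -23.02106339  24.30434978] [ 0.47650951 -0.16986017  0.03458972]
-23.544681766007965 42.76075648450706 gap -4.48309786796978 3.694211177184566
```

View pics/w3.png

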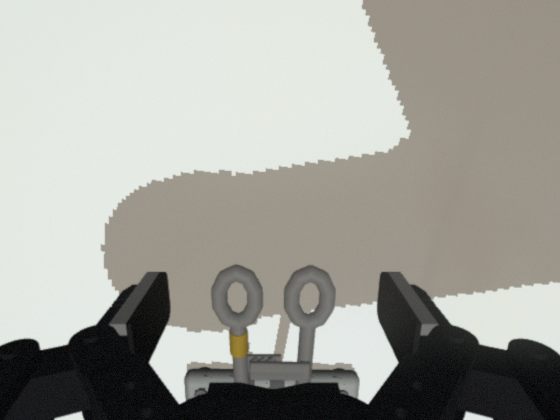

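The rings are closed at (237,297) and (310,297) with a gap of about 7 to 8 mm, so the last tooth is holding. Next I go over the cap.

```bash
python3 -m handwheel '[[0,0,-0.045,0,0,0,1],[0,0,-0.09,0,0,0,1],[-0.02,0,-0.13,0,0,0,1],[-0.07,0,-0.135,0,0,0,1],[-0.12,0,-0.135,0,0,0,1],[-0.155,0,-0.135,0,0,0,1],[-0.155,0,-0.135,0,0,0,1],[-0.155,0,-0.135,0,0,0,1]]'
cat > capfind.py <<'E'
from h import *
s=read_state();im,d=get_image("wrist");P=cloud("wrist",d,s)
import sys
zt=float(sys.argv[1]);q=P[100:330,150:400];m=(abs(q[...,2]-zt)<6)
n,l,st,c=cv2.connectedComponentsWithStats(m.astype('uint8'));k=1+st[1:,4].argmax()
x=q[l==k];v,u=np.where(l==k)
print("pos",s["position"].round(1),"n",len(x),"mid",((np.percentile(x,1,axis=0)+np.percentile(x,99,axis=0))/2).round(1),"mean",x.mean(0).round(1),"uv",u.mean()+150,v.mean()+100)
(cu,cv),r=cv2.minEnclosingCircle(np.stack([u,v],1).astype('float32'));c=ray("wrist",(cu+150,cv+100),zt,s);print("circle",c.round(1),r)
b=im.astype(int);rd=(b[...,2]>b[...,1]+50)&(b[...,2]>b[...,0]+50)&(abs(P[...,2]-zt)<8)
v,u=np.where(rd)
if len(u):
    w=np.array([ray("wrist",(i,j),zt,s)[:2] for i,j in zip(u,v)]);e,V=np.linalg.eigh(np.cov(w.T));t=V[:,1]
    if t@(w.mean(0)-c[:2])<0:t=-t
    print("red",len(w),w.mean(0).round(1),"dir deg",np.degrees(np.arctan2(t[1],t[0])).round(1),"from centre",np.degrees(np.arctan2(*(w.mean(0)-c[:2])[::-1])).round(1))
if len(sys.argv)>2:cv2.imwrite(sys.argv[2],cv2.convertScaleAbs(im,alpha=1.3))
E
python3 capfind.py 93
```

```text
clock: 6.72
position: [608.9, 0.6, 158.7]
ee_rot: [-0.077, 0.997, 0.0, -0.001]
contact_force: [0.1, 0.1, -0.2]
gripper_width: 85.3
grasp_force: 0.0
pos [6.089e+02 6.000e-01 1.587e+02] n 996 mid [610.6  -0.9  91.3] mean [609.9  -0.9  93.1] uv 271.5682730923695 227.41265060240966
circle [609.8  -1.   93. ] 18.13866424560547
```

```bash
python3 -m handwheel '[[-0.001,-0.0015,0.04,0,0,0,1],[-0.001,-0.0015,0.07,0,0,0,1],[-0.001,-0.0015,0.09,0,0,0,1],[-0.001,-0.0015,0.0915,0,0,0,0],[-0.001,-0.0015,0.0915,0,0,0,-0.3],[-0.001,-0.0015,0.0915,0,0,0,-0.6],[-0.001,-0.0015,0.0915,0,0,0,-0.6],[-0.001,-0.0015,0.0915,0,0,0,-0.6]]'
```

```text
clock: 7.78
position: [611.7, -0.6, 69.2]
ee_rot: [-0.077, 0.997, -0.0, 0.001]
contact_force: [-0.3, -1.0, 5.8]
gripper_width: 19.9
grasp_force: 59.9
```

```bash
python3 -m handwheel '[[0,0,0,0,0,-0.17,-0.6],[0,0,0,0,0,-0.34,-0.6],[0,0,0,0,0,-0.51,-0.6],[0,0,0,0,0,-0.68,-0.6],[0,0,0,0,0,-0.85,-0.6],[0,0,0,0,0,-1.02,-0.6],[0,0,0,0,0,-1.19,-0.6],[0,0,0,0,0,-1.36,-0.6],[0,0,0,0,0,-1.53,-0.6],[0,0,0,0,0,-1.62,-0.6]]'; python3 -m handwheel '[[0,0,0,0,0,0,-0.6],[0,0,0,0,0,0,0],[0,0,0,0,0,0,1],[0,0,0,0,0,0,1],[0,0,0,0,0,0,1],[0,0,-0.04,0,0,0,1],[0,0,-0.09,0,0,0,1],[0,0,-0.09,0,0,0,1],[0,0,-0.09,0,0,0,1]]'; python3 capfind.py 93 pics/w4.png
```

```text
clock: 9.02
position: [611.5, -1.0, 69.2]
ee_rot: [0.776, -0.63, 0.001, -0.0]
contact_force: [-1.2, -0.4, 7.2]
gripper_width: 19.7
grasp_force: 60.4
clock: 10.15
position: [610.5, -0.5, 157.5]
ee_rot: [0.775, -0.632, -0.0, -0.0]
contact_force: [0.9, 0.0, 0.5]
gripper_width: 85.6
grasp_force: 0.0
pos [ 6.105e+02 -5.000e-01  1.575e+02] n 1019 mid [611.1  -1.4  91.5] mean [611.2  -2.2  93.4] uv 271.6771344455348 223.65358194308146
circle [611.1  -2.3  93. ] 18.44308853149414
red 13 [612.3  -4.6] dir deg -72.4 from centre -62.9
```

View pics/w4.png

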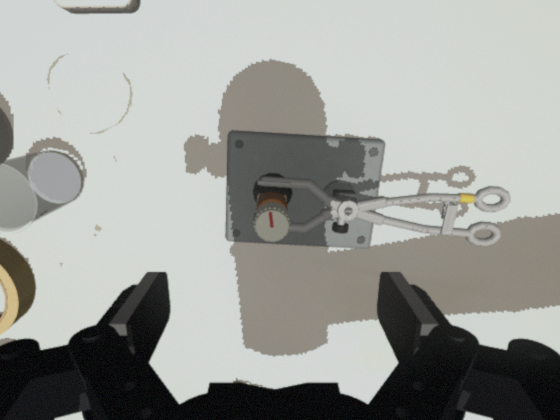

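The cap is at (272,224) with its red line now pointing up in the image, the rings at right are still closed at (491,199) and (484,233), and the vial is upright. I'll compare the red line's angle with the one before the turn.

```bash
python3 - <<'E'
from h import *
import pickle
s=pickle.load(open("/tmp/w.pkl","rb"));im=np.load("/tmp/w.npz")["im"]
def red(im,s,u0,u1,v0,v1,name="wrist"):
    b=im[v0:v1,u0:u1].astype(float);w=np.clip(b[...,2]-np.maximum(b[...,0],b[...,1])-25,0,None);v,u=np.where(w>0)
    p=np.array([ray(name,(i+u0,j+v0),93,s)[:2] for i,j in zip(u,v)]);W=w[v,u]
    m=np.average(p,0,W);e,V=np.linalg.eigh(np.cov(p.T,aweights=W));print(len(u),m.round(1),np.degrees(np.arctan2(V[1,1],V[0,1])).round(1)%180,e.round(2))
red(im,s,305,332,333,352)
s=read_state();im,_=get_image("wrist");red(im,s,255,290,208,240)
im=np.load("/tmp/top.npz")["im"];red(im,None,280,297,195,212,"top")
im,_=get_image("top");b=im[195:240,265:310].astype(int);red(im,None,280,297,195,212,"top")
E
```

```text
23 [607.8  -2.2] 16.69999999999999 [0.27 7.03]
44 [612.4  -4.8] 107.7 [0.17 7.2 ]Traceback (most recent call last):
  File "<stdin>", line 10, in <module>
  File "<stdin>", line 7, in red
    raise ZeroDivisionError(
        "Weights sum to zero, can't be normalized")
ZeroDivisionError: Weights sum to zero, can't be normalized
```

```bash
python3 - <<'E'
from h import *
s=read_state();p=s["position"];Rw=R.from_quat(s["ee_rot"]).as_matrix()
r=ray("wrist",(491,199),51,s);l=ray("wrist",(484,233),51,s);print("R",r,"L",l,"piv",ray("wrist",(346,210),53,s))
m=np.array([457,-23.8,51]);a=np.radians(8.6);cy=np.array([-np.sin(a),np.cos(a),0]);cx=np.array([np.cos(a),np.sin(a),0])
t=m-18*cy-3*cx;print("target",t,"tool shift",Rw.T@(t-p))
E
```

```text
R [455.64565404 -38.02418908  51.        ] L [450.78944406 -12.08941245  51.        ] piv [557.07997378  -9.56543001  53.        ]
target [456.72536704 -42.04622089  51.        ] tool shift [  9.61851142 158.24231369 105.81273073]
```

```bash
python3 -m handwheel '[[0.01,0.05,0,0,0,0.05,0],[0.01,0.1,0,0,0,0.05,-1],[0.01,0.159,0,0,0,0.05,-1],[0.01,0.159,0.03,0,0,0.05,-1],[0.01,0.159,0.06,0,0,0.05,-1],[0.01,0.159,0.085,0,0,0.05,-1],[0.01,0.159,0.095,0,0,0.05,-1],[0.01,0.159,0.095,0,0,0.05,-1],[0.01,0.159,0.095,0,0,0.05,-1],[0.01,0.159,0.095,0,0,0.05,-1]]'
python3 - <<'E'
from h import *
s=read_state();im,d=get_image("wrist");cv2.imwrite("pics/w5.png",cv2.convertScaleAbs(im,alpha=1.4));print(s["position"],s["contact_force"])
E
```

```text
clock: 11.5
position: [457.9, -42.3, 63.6]
ee_rot: [0.759, -0.651, 0.001, -0.001]
contact_force: [-0.9, -0.7, -0.1]
gripper_width: 0.1
grasp_force: 0.0
[457.90229385 -42.32434569  63.59292945] [-0.87450358 -0.70783491 -0.07317322]
```

View pics/w5.png

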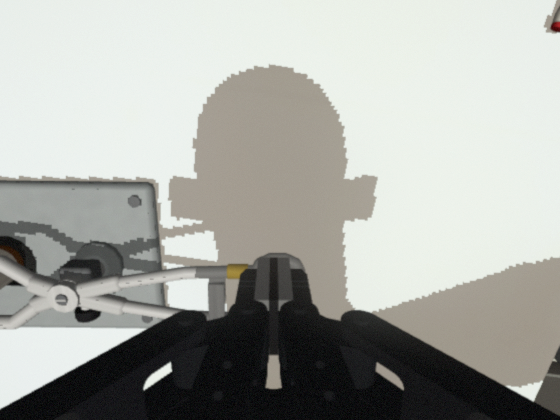

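The picture shows the tip over the yellow-banded ring, whose outer edge is at (273,253), and clear of the left ring. I'll press down.

```bash
python3 -m handwheel '[[0,0,0.006,0,0,0,-1],[0,0,0.011,0,0,0,-1],[0,0,0.0125,0,0,0,-1],[0,0,0.014,0,0,0,-1],[0,0,0.014,0,0,0,-1]]'; python3 -m handwheel '[[0,0,0.0015,0,0,0,-1],[0,0,0.003,0,0,0,-1],[0,0,0.003,0,0,0,-1]]'
```

```text
clock: 12.18
position: [457.5, -42.7, 49.0]
ee_rot: [0.759, -0.651, 0.0, 0.0]
contact_force: [0.7, -2.4, 2.9]
gripper_width: -0.3
grasp_force: 1.5
clock: 12.55
position: [457.5, -42.6, 46.0]
ee_rot: [0.759, -0.651, 0.0, -0.0]
contact_force: [0.7, -2.5, 5.0]
gripper_width: 0.3
grasp_force: 2.7
```

```bash
python3 -m handwheel '[[0,0,0.001,0,0,0,-1],[0,0,0.0018,0,0,0,-1],[0.001,0,0.0018,0,0,0,-1],[0.003,0,0.0018,0,0,0,-1],[0.005,0,0.0018,0,0,0,-1]]'; python3 -m handwheel '[[0.002,0,0,0,0,0,-1],[0.004,0,0,0,0,0,-1],[0.006,-0.0005,0,0,0,0,-1],[0.008,-0.001,0,0,0,0,-1],[0.01,-0.001,0,0,0,0,-1],[0.01,-0.001,0,0,0,0,-1]]'
python3 - <<'E'
from h import *
s=read_state();im,d=get_image("wrist");cv2.imwrite("pics/w6.png",cv2.convertScaleAbs(im,alpha=1.4));print(s["position"],s["contact_force"])
E
```

```text
clock: 13.18
position: [459.0, -46.7, 44.5]
ee_rot: [0.759, -0.651, 0.001, -0.001]
contact_force: [0.3, 2.8, 5.6]
gripper_width: 0.5
grasp_force: 3.2
clock: 13.92
position: [461.5, -56.2, 44.4]
ee_rot: [0.759, -0.651, 0.0, -0.001]
contact_force: [-2.0, 1.8, 6.6]
gripper_width: -0.2
grasp_force: 3.2
[461.53012186 -56.15755388  44.4455691 ] [-1.97403924  1.84810228  6.5868493 ]
```

View pics/w6.png

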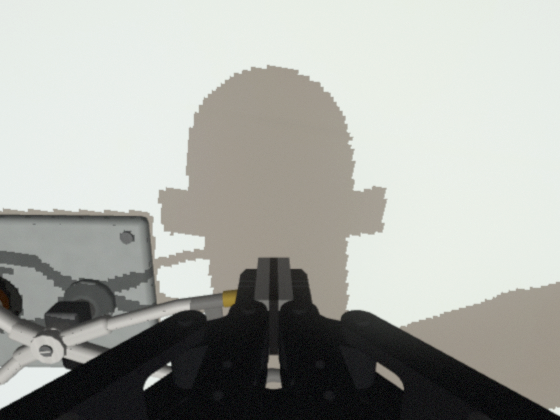

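The yellow band at (232,299) and the shank have swung outward with the tool. I'll drag a little further, then lift and check.

```bash
python3 -m handwheel '[[0.002,0,0,0,0,0,-1],[0.004,-0.0005,0,0,0,0,-1],[0.006,-0.0005,0,0,0,0,-1],[0.006,-0.0005,0,0,0,0,-1],[0.006,-0.0005,-0.006,0,0,0,-1],[0.006,0,-0.03,0,0,0,-1],[0.006,-0.05,-0.09,0,0,0,-1],[0.006,-0.1,-0.11,0,0,0,1],[0.006,-0.15,-0.11,0,0,0,1],[0.006,-0.15,-0.11,0,0,0,1]]'
python3 capfind.py 93 pics/w7.png
python3 - <<'E'
from h import *
s=read_state();im,d=get_image("wrist");P=cloud("wrist",d,s)
a=np.radians(8.6);Q=(P-[457,-23.8,0])@R.from_euler("z",8.6,degrees=True).as_matrix()
m=(abs(Q[...,2]-48)<7)&(abs(Q[...,0])<13)&(abs(Q[...,1])<45);q=Q[m];y=q[:,1]
print(len(q),y.min(),y.max(),y[y<0].max(),y[y>0].min())
E
```

```text
clock: 15.22
position: [612.2, -39.3, 152.8]
ee_rot: [0.759, -0.651, -0.0, -0.0]
contact_force: [-1.1, 0.4, -0.7]
gripper_width: 54.4
grasp_force: 0.0
pos [612.2 -39.3 152.8] n 952 mid [611.3  -2.2  91.4] mean [611.5  -3.3  93.2] uv 264.70168067226894 281.7174369747899
circle [611.6  -3.3  93. ] 17.758159637451172
red 14 [612.9  -5.3] dir deg -71.3 from centre -55.6
1162 -33.395405152035856 34.20956772619981 -13.802529088337533 14.271155264898427
```

View pics/w7.png

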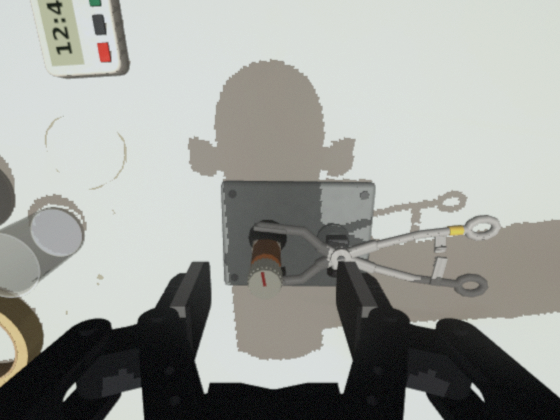

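The handles are wide open (68 mm over the rings at (482,228) and (471,284)), and the vial is upright with its cap top at (265,282). I'll grasp the cap and lift, measuring the tray from the first top view.

```bash
python3 -m handwheel '[[-0.0375,-0.005,0,0,0,0,1],[-0.0375,-0.005,0,0,0,0,1],[-0.0375,-0.005,0.04,0,0,0,1],[-0.0375,-0.005,0.07,0,0,0,1],[-0.0375,-0.005,0.085,0,0,0,1],[-0.0375,-0.005,0.085,0,0,0,0],[-0.0375,-0.005,0.085,0,0,0,-0.6],[-0.0375,-0.005,0.085,0,0,0,-0.6],[-0.0375,-0.005,0.085,0,0,0,-0.6],[-0.0375,-0.005,0.085,0,0,0,-0.6]]'
python3 -m handwheel '[[0,0,0,0,0,0,-0.6],[0,0,-0.01,0,0,0,-0.6],[0,0,-0.03,0,0,0,-0.6],[0,0,-0.06,0,0,0,-0.6],[0,0,-0.1,0,0,0,-0.6],[0,0,-0.1,0,0,0,-0.6],[0,0,-0.1,0,0,0,-0.6]]'
python3 - <<'E'
from h import *
z=np.load("/tmp/top.npz");P=cloud("top",z["d"])[190:252,128:212].reshape(-1,3)
q=P[(P[:,2]>-8)&(P[:,2]<40)]
im=z["im"][190:252,128:212].astype(int);m=((im[...,2]-im[...,0])>28).astype('uint8');m=cv2.morphologyEx(m,5-2,np.ones((7,7)))
c=max(cv2.findContours(m,0,2)[0],key=cv2.contourArea);r=cv2.minAreaRect(c);b=cv2.boxPoints(r)+[128,190];print(r)
w=np.array([ray("top",x,15)[:2] for x in b]);print(w.round(1),w.mean(0).round(1))
s=read_state();print(s["position"],s["gripper_width"],s["grasp_force"],s["contact_force"])
E
```

```text
clock: 16.58
position: [609.9, -2.2, 70.2]
ee_rot: [0.759, -0.651, 0.001, -0.001]
contact_force: [-0.8, -0.1, 5.4]
gripper_width: 19.5
grasp_force: 58.6
clock: 17.45
position: [608.0, -2.4, 168.2]
ee_rot: [0.759, -0.651, -0.001, 0.001]
contact_force: [-0.7, -0.9, -2.0]
gripper_width: 19.8
grasp_force: 59.2
((20.0, 38.0), (2.0, 0.0), -90.0)
[[553.2 340.4]
 [553.2 340.4]
 [558.1 340.4]
 [558.1 340.4]] [555.6 340.4]
[607.97840489  -2.35546253 168.20353477] 19.750551537552823 59.16175067424774 [-0.71359873 -0.94296543 -2.0111232 ]
```

```bash
python3 -m handwheel '[[-0.03,0,0,0,0,0,-0.6],[-0.075,0,0,0,0,0,-0.6],[-0.12,0,0,0,0,0,-0.6],[-0.165,0,0,0,0,0,-0.6],[-0.21,-0.002,0,0,0,0,-0.6],[-0.245,-0.003,0,0,0,0,-0.6],[-0.265,-0.003,0,0,0,0,-0.6],[-0.273,-0.003,0,0,0,0,-0.6],[-0.273,-0.003,0,0,0,0,-0.6],[-0.273,-0.003,0,0,0,0,-0.6]]'
python3 - <<'E'
from h import *
s=read_state();im,d=get_image("wrist");cv2.imwrite("pics/w8.png",cv2.convertScaleAbs(im,alpha=1.3));print(s["position"],s["ee_rot"])
print(ray("top",(171,223),22),[ray("top",u,22)[:2].round() for u in((145,200),(204,205),(197,247),(138,240))])
E
```

```text
clock: 18.7
position: [570.4, 266.8, 169.0]
ee_rot: [0.759, -0.651, -0.0, 0.0]
contact_force: [-0.4, -0.7, 0.1]
gripper_width: 19.6
grasp_force: 59.2
[570.43645561 266.76609174 168.98209751] [ 7.58656039e-01 -6.51491340e-01 -4.03777469e-05  2.14845590e-04]
[567.19889965 282.36071322  22.        ] [array([624., 346.]), array([610., 202.]), array([508., 219.]), array([527., 362.])]
```

View pics/w8.png

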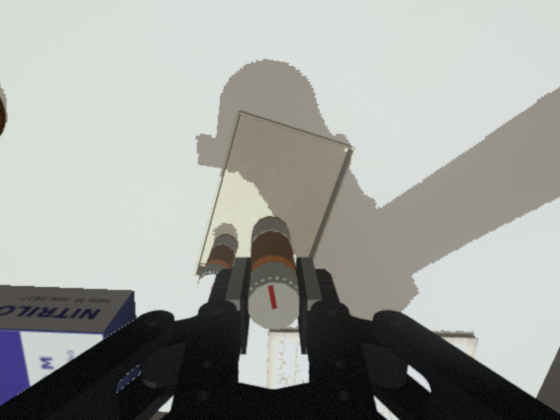

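The picture shows the held vial upright, with the tray's free half and a finished vial at (222,240). The clearances are fine, so I lower it.

```bash
python3 -m handwheel '[[0,0,0.03,0,0,0,-0.6],[0,0,0.06,0,0,0,-0.6],[0,0,0.085,0,0,0,-0.6],[0,0,0.1,0,0,0,-0.6],[0,0,0.106,0,0,0,-0.6],[0,0,0.106,0,0,0,-0.6],[0,0,0.106,0,0,0,-0.6]]'; python3 -m handwheel '[[0,0,0.001,0,0,0,-0.6],[0,0,0.002,0,0,0,-0.6],[0,0,0.002,0,0,0,-0.6],[0,0,0.002,0,0,0,-0.6]]'
```

```text
clock: 19.62
position: [571.0, 268.3, 64.1]
ee_rot: [0.759, -0.651, 0.0, -0.001]
contact_force: [0.3, 0.4, -1.4]
gripper_width: 19.7
grasp_force: 59.2
clock: 20.12
position: [570.3, 267.9, 61.0]
ee_rot: [0.759, -0.651, 0.0, -0.0]
contact_force: [-0.4, -0.4, -0.7]
gripper_width: 19.2
grasp_force: 59.2
```

```bash
python3 -m handwheel '[[0,0,0.0007,0,0,0,-0.6],[0,0,0.0014,0,0,0,-0.6],[0,0,0.0014,0,0,0,-0.6],[0,0,0.0014,0,0,0,-0.6]]';  python3 -m handwheel '[[0,0,0.0007,0,0,0,-0.6],[0,0,0.001,0,0,0,-0.6],[0,0,0.001,0,0,0,-0.6],[0,0,0.001,0,0,0,-0.6]]'
```

```text
clock: 20.62
position: [570.3, 267.9, 59.6]
ee_rot: [0.759, -0.651, -0.0, -0.0]
contact_force: [-0.2, -0.5, 0.1]
gripper_width: 19.2
grasp_force: 59.2
clock: 21.12
position: [570.6, 268.0, 59.2]
ee_rot: [0.759, -0.651, 0.0, -0.0]
contact_force: [-0.9, 0.3, 6.1]
gripper_width: 19.5
grasp_force: 59.6
```

Contact with the tray floor. I'll release gently and rise.

```bash
python3 -m handwheel '[[0,0,0,0,0,0,-0.45],[0,0,0,0,0,0,-0.3],[0,0,0,0,0,0,0.1],[0,0,0,0,0,0,0.4],[0,0,0,0,0,0,0.4],[0,0,-0.02,0,0,0,0.4],[0,0,-0.06,0,0,0,0.4],[0,0,-0.11,0,0,0,0.4],[0,0,-0.15,0,0,0,0.4],[0,0,-0.15,0,0,0,0.4]]'; python3 -m handwheel '[[0.05,0,0,0,0,0,0.4],[0.1,0,0,0,0,0,0.4],[0.15,0,0,0,0,0,0.4],[0.15,0,0,0,0,0,0.4],[0.15,0,0,0,0,0,0.4]]'
python3 - <<'E'
from h import *
im,d=get_image("top");P=cloud("top",d)
def box(n,u0,u1,v0,v1,z0,z1):
    q=P[v0:v1,u0:u1].reshape(-1,3);q=q[(q[:,2]>z0)&(q[:,2]<z1)];print(n,len(q),q.mean(0).round(1))
box("d1",140,165,198,217,70,95);box("d2",135,160,217,238,70,95);box("vial",165,190,205,240,70,95)
box("beaker",260,292,115,145,30,90);box("rack",395,445,160,200,25,50)
sc,_=get_image("scene")
a=cv2.resize(im[185:285,125:325],(800,400));b=cv2.resize(sc[225:300,120:240],(320,200));c=cv2.resize(sc[185:260,240:360],(320,200))
o=np.zeros((600,800,3),'uint8');o[:400]=a;o[400:,:320]=b;o[400:,330:650]=c;cv2.imwrite("pics/end.png",cv2.convertScaleAbs(o,alpha=1.5))
E
```

```text
clock: 22.38
position: [572.1, 269.0, 213.2]
ee_rot: [0.759, -0.651, 0.001, -0.004]
contact_force: [0.5, 0.2, -0.0]
gripper_width: 59.6
grasp_force: 0.0
clock: 23.0
position: [592.9, 119.5, 207.9]
ee_rot: [0.759, -0.651, -0.0, 0.0]
contact_force: [-0.8, -0.3, 0.2]
gripper_width: 59.7
grasp_force: 0.0
d1 0 [nan nan nan]
d2 0 [nan nan nan]
vial 0 [nan nan nan]
beaker 224 [797.9  23.3  52.4]
rack 557 [ 668.  -330.5   35.1]<stdin>:4: RuntimeWarning: Mean of empty slice.
  ret = um.true_divide(
```

View pics/end.png

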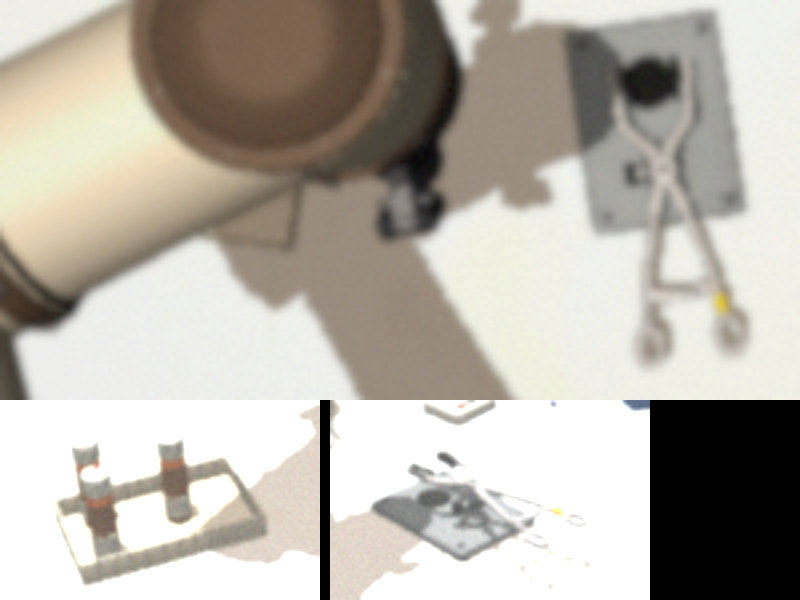

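The scene crop at the bottom left shows all three vials upright in the tray, ours at (175,480). The clamp stands empty and wide open, and the beaker and rack have not moved. I'm handing in.

```bash
python3 -c "from bench import *;print(job_done())"
```

```text
the job is handed in; nothing more can be done
None
```

The job is done and handed in at about 23 s: the clamp held the vial on its last tooth, the cap turned about 91° anticlockwise, the handles were released wide open, and the vial stands upright in the tray with the two finished vials still upright.

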